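# Index the banding wheel one hole on for the next mark on the bowl

### The arm

A 7-joint arm with a two-finger parallel gripper is mounted at the origin on a cart in front of the work surface, level with it; the furniture and walls round the work are solid. World frame = base frame: x ahead of the robot, y to its left, z up, the work surface at z = 0. Lengths are in m, angles in rad, forces in N, time in s.
With the tool pointing down it reaches from about 0.425 to 0.925 m from the base axis. Payload 6.8 kg.
Tool frame: the origin (TCP) lies midway between the tips of the shut fingers; the grasp point (between the pads) lies 19 mm behind it; z points along the fingers, y is the line along which they close (so a half turn about z gives the same grasp; the last joint's range is limited). The gripper opens to 88 mm and grips with 3 to 60 N. Pads are 20 mm wide; open, the fingers measure 115 mm over their backs; the gripper's body (75 mm by 178 mm) begins 61 mm behind the grasp point.
Start: joints at [1.21, 0.477, 0.022, 1.555, -0.011, 1.109, -0.083], TCP at [0.169, -0.654, 0.184] pointing down, gripper open.
Joint ranges: [-2.96, 2.96], [-0.34, 2.1], [-1.41, 1.46], [0.24, 2.44], [-1.37, 4.51], [0.17, 1.92], [-2.96, 2.96]. Speed limits (rad/s): [2.39, 2.39, 3.14, 3.14, 3.14, 3.14, 3.14].

### API

Orientations are given as a unit quaternion [w, x, y, z].
In Python, from bench import env gives the robot as it stands. The module is installed in compiled form; this text tells all that it offers.
- The arm moves only by the tool apply_moves, never from a script. Its argument "plan" is a list of rows, each a list of 5 numbers: the shift along the world's x, y, z as a fraction of full scale, then the turn about the world's z as a fraction of full scale, then the opening in per cent of the stroke, from 0 (shut) to 100 (fully open). A call has 1 to 20 rows; each row is the pose to reach, as a shift and turn from the pose commanded when the call began; what a row does not reach only later rows make up. Full scale, the value 1, is 0.1 m for a shift and 90 degrees for a turn. A row lasts 1/8 s, in which the tool goes at most 62.5 mm and 10.7 degrees, less where a joint would pass 70% of its speed; a pose out of reach is approached as far as the arm can. A call with a number of a shift or a turn outside -1 to 1 is refused whole. A call with a gripper value outside its range is refused whole. The fingers move at their own pace and stop on an object; "grip_force" is the grip in N (left out, the last holds). Time passes only in rows, so rows that repeat a pose let the fingers close. It gives the time, the measured TCP pose, the force, the opening and the grip force at its end, in the units of the state.
- env.get_state(): the state, without advancing time (a new reading comes with each control period).
- env.get_image(name): name is "side" or "top" or "wrist"; returns the picture (420x560x3 uint8, red, green, blue); there is no depth.
- env.camera_params(name): a dict with "vfov" (degrees; the focal length in pixels is half the picture's height over the tangent of half this angle, whatever the lens; pixels are square), "cx", "cy" (the principal point, pixels), "dist" ([k1, k2, p1, p2, k3] as OpenCV has them; the pictures are not rectified), "rvec" (rotation vector, rad) and "tvec" (3), from world to camera coordinates, as OpenCV has them; the wrist camera has in their place "T_tool_cam" (4x4, takes a point from camera to tool coordinates, whose origin is the TCP and whose axes are the flange's). Camera axes: x right, y down, z forward; pixel columns grow to the right and rows downward; lengths in m; the calibration is good to about 2 mm. A picture is of the moment at which its call begins: read the wrist's pose just before it. camera_params takes no time and is no camera call.
- env.close_job(): hands the job in; it is judged then, once.
The state is a dict: "t": time; "joint_positions": joint angles; "qd": joint speeds; "effort": joint torques, N m; "tool_pos": TCP position; "eef_rot": TCP orientation; "ft_force": force on the tool from outside, world axes, zero at the start; "torque": the same for the moment, N m; "opening": finger opening in m; "gripper_force": force on a finger pad.
Only numpy, scipy, OpenCV 4.12 (cv2) and the standard library are available. Lean on these libraries where they do the work, as an engineer would, in place of code of your own. Each camera call takes 0.05 s, during which the arm holds its last target. There are 200 camera calls.

### The job

The bowl on the banding wheel is being marked off into twelve. With the fingertips push the needle arm all the way out to its stop, then press the index plunger in and turn the wheel by it one hole anticlockwise, seen from above, letting the plunger spring up into that hole, and push the needle arm back to its stop at the bowl. Only press and push, never grip or force anything; keep off the bowl and leave the tools on the table as they lie.

Things in the scene. Friction and masses are not known exactly. Their poses are not given: they have to be found in the camera images.
- wheel_centre (a point): centre of the round cast banding wheel (head 243 mm across), a point on its axis at the height of the head's flat top, 106 mm above the table. The wheel's base is fixed to the table and does not turn; this point's axes are those of the base: z up, y towards the marking post. At the start the index arm stands 165 degrees anticlockwise from x.
- banding_wheel_head (a joint): turn of the wheel head in rad, 0 at the start, growing anticlockwise seen from above. Under the head a fixed flat ring, 320 mm across, has twelve 11 mm holes, 0.524 rad apart, that hold the head by the plunger's pin. The head turns almost freely when the pin is out of the ring.
- plunger_top (a point): middle of the flat round top of the index plunger: a black cap 33 mm across, standing 143 mm above the table, 174 mm from the wheel's axis, at the end of a steel arm clamped on the head's rim; it goes round with the head. This point sinks with the cap.
- plunger_travel (a joint): how far the plunger is pressed in, m: 0 up, 0.012 fully down, spring 4 N at the top to 8 N at the bottom. Its hooked foot holds a round-ended pin up in a hole of the ring; pressed 0.009 or more the pin is out. A fingertip pressing the cap down also carries it, and the head, round by grip. Let up between holes the cap stays low; let up within 3 mm of a hole it slips in.
- needle_swing (a joint): swing of the needle arm in rad: 0 at its inner stop, needle at the bowl (as at the start), 1.4 at its outer stop, swung out clockwise seen from above, towards the robot. It stays where it is left; about 1 N at the knob moves it.
- marking_knob (a point): middle of the top of the round steel knob that stands upright on the needle arm: 15 mm across, 30 mm tall, top 213 mm above the table, 80 mm from the arm's hinge. Push it from the side. The arm is a bar 12 mm wide, its top 183 mm above the table.
- marking_hinge (a point): axis of the needle arm's hinge, at the top of the fixed marking post, 194 mm above the table, 205 mm from the wheel's axis
- bowl: unfired clay bowl, 141 mm across and 52 mm tall, four short dark marks on its outside, standing loose on the middle of the wheel; origin at the centre of its underside
- wooden_rib: bystander: kidney-shaped wooden rib, 49x99x8 mm, lying on the table; origin at the centre of its underside
- round_cutter: bystander: round tin cutter, 66 mm across, 35 mm tall; origin at the centre of its underside
- brush_1: bystander: paint brush with a red handle, 232 mm long, lying on the table; origin at the centre of its underside
- oxide_bottle: bystander: small brown bottle, 38 mm across, 76 mm tall; origin at the centre of its underside
- tape_roll: bystander: roll of tape lying flat, 96 mm across, 24 mm tall; origin at the centre of its underside
- wood_spatula: bystander: wooden modelling tool, 194 mm long, lying on the table; origin at the centre of its underside
- needle_tool: bystander: needle tool with a wooden handle, 160 mm long, lying on the table; origin at the centre of its underside
- marking_arm: the needle arm itself, a light steel bar 134 mm long with the knob on it, swinging level about the marking post; origin on the hinge axis at table height, x along the arm to the needle, z up
- index_plunger: the plunger itself (cap, stem, hooked foot and pin), light; origin on the wheel's axis at table height, x out to the cap, z up

How it is judged:
By the outcome, as a careful person would: the job done as asked, in the order asked, and still so for the second after the job is handed in, with the robot touching nothing.
It also fails if it takes over 58 s, if anything falls off the work surface, if the arm or the gripper's body presses on something with over 40 N, if the wrist force passes 120 N, or if a joint passes its speed limit or range.

## Working session

There is one attempt and no reset: what is moved stays moved. The work goes in short steps, Python scripts to look and compute and a tool call to move; the robot and the scene stay as the last step left them, time stands still between calls to the robot, and variables do not carry over. Pictures are saved under pics/ and viewed, at most 10 in all, crops included, and the job is handed in when it is done.

Besides the shell and the picture viewer there is one more tool, called after ">>>" as name([rows], argument=value, ...), one row to a line, values as JSON. apply_moves: Moves the arm, as the interface text tells. Its arguments: {"type":"object","properties":{"plan":{"type":"array","items":{"type":"array","items":{"type":"number"}}},"grip_force":{"type":"number"}},"required":["plan"]}

```bash
mkdir -p pics; python3 - <<'E'
from bench import env
import cv2
for n in("side","top"):
    cv2.imwrite(f"pics/{n}0.png",cv2.cvtColor(env.get_image(n),cv2.COLOR_RGB2BGR)); print(n,env.camera_params(n))
s=env.get_state(); print(s)
E
```

```text
side {'vfov': 43.565246304259816, 'cx': 271.97454962618843, 'cy': 211.38666312971105, 'dist': array([-0.18730239,  0.        ,  0.        ,  0.        ,  0.        ]), 'rvec': array([ 1.98769059,  1.54505102, -0.59589773]), 'tvec': array([-0.10647849, -0.33323723,  1.89620464])}
top {'vfov': 47.03181965232949, 'cx': 284.1238438530968, 'cy': 209.0168987454272, 'dist': array([-0.15925781,  0.        ,  0.        ,  0.        ,  0.        ]), 'rvec': array([ 2.14488775, -2.16746769,  0.1177416 ]), 'tvec': array([-0.05018289,  0.58093541,  1.2367998 ])}
{'t': 0.1, 'joint_positions': array([ 1.20989679,  0.47771393,  0.0223175 ,  1.55632519, -0.01149081,
        1.10929884, -0.08308758]), 'qd': array([-7.83224628e-04,  7.33744174e-05,  1.06031671e-03, -5.70219832e-04,
       -3.29808055e-04,  5.80930750e-04,  7.56978698e-04]), 'effort': array([ 4.53454370e-03, -5.84085488e+01,  1.54037207e+00, -2.73315150e+01,
       -5.41043782e-02,  1.30802000e-02,  6.92010553e-05]), 'tool_pos': array([ 0.16867657, -0.65296842,  0.18309243]), 'eef_rot': array([-7.93128195e-04,  9.92018124e-01,  1.26092773e-01, -1.58128340e-04]), 'ft_force': array([-0.34754394,  0.37289535,  0.71480987]), 'torque': array([ 0.05599911, -0.02441678, -0.01631357]), 'gripper_force': 0.0, 'opening': 0.08816813935816022}
```

View pics/top0.png

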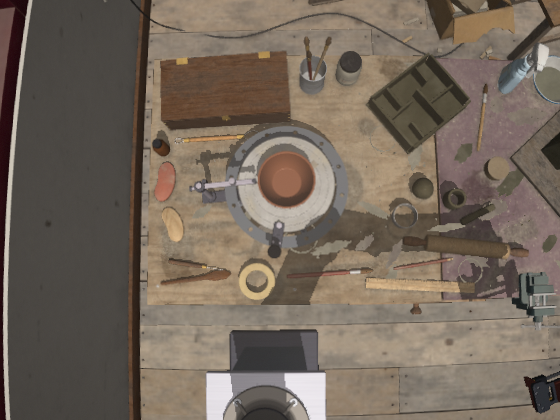

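View pics/side0.png

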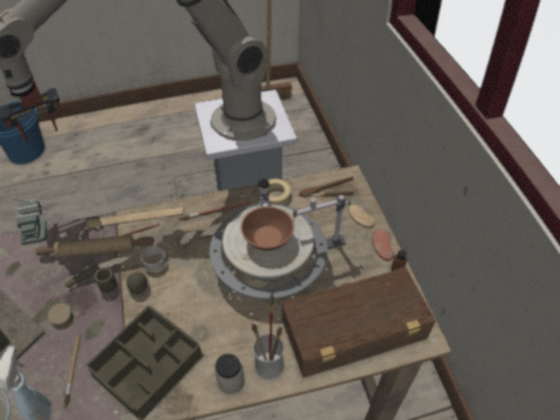

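The top view shows the cap at about (274,251), the needle arm from its post at about (200,187) to the bowl at (255,181), and the wheel centre near (288,182). The side view shows the cap at (263,184) and the post top at (341,200). I'll zoom in on both.

```bash
cat > h.py <<'E'
import numpy as np, cv2
from bench import env
def cam(n):
    p=env.camera_params(n); f=210/np.tan(np.radians(p['vfov'])/2)
    K=np.array([[f,0,p['cx']],[0,f,p['cy']],[0,0,1]]); R=cv2.Rodrigues(p['rvec'])[0]
    return K,np.array(p['dist']),R,np.array(p['tvec'])
def ray(n,uv):
    K,d,R,t=cam(n); a=cv2.undistortPoints(np.array([[uv]],float),K,d)[0,0]
    return -R.T@t, R.T@np.array([a[0],a[1],1])
def onz(n,uv,z):
    o,d=ray(n,uv); return o+d*(z-o[2])/d[2]
def proj(n,P):
    K,d,R,t=cam(n); return cv2.projectPoints(np.array(P,float).reshape(-1,3),cv2.Rodrigues(R)[0],t,K,d)[0][:,0]
def tri(a,b):
    (o1,d1),(o2,d2)=ray("side",a),ray("top",b)
    s=np.linalg.lstsq(np.c_[d1,-d2],o2-o1,rcond=None)[0]; p,q=o1+s[0]*d1,o2+s[1]*d2
    return (p+q)/2,np.linalg.norm(p-q)
E
python3 - <<'E'
from h import *
a=cv2.imread("pics/top0.png")[115:265,180:360]; cv2.imwrite("pics/tc.png",cv2.resize(a,(720,600),interpolation=cv2.INTER_CUBIC))
a=cv2.imread("pics/side0.png")[165:295,200:370]; cv2.imwrite("pics/sc.png",cv2.resize(a,(680,520),interpolation=cv2.INTER_CUBIC))
print("cap",onz("top",(274.5,251),.143),"cap tri",tri((263.5,183),(274.5,251)))
print("wheel guess",onz("top",(287,183),.106))
E
```

```text
cap [ 0.46686473 -0.03323989  0.143     ] cap tri (array([ 0.46723773, -0.03142592,  0.14094153]), np.float64(0.0035589359250183536))
wheel guess [ 0.63726703 -0.06471643  0.106     ]
```

View pics/tc.png

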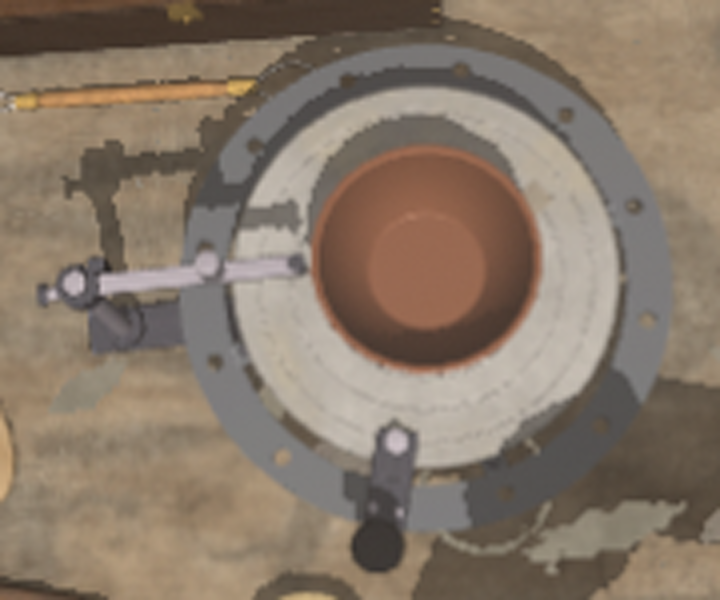

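View pics/sc.png

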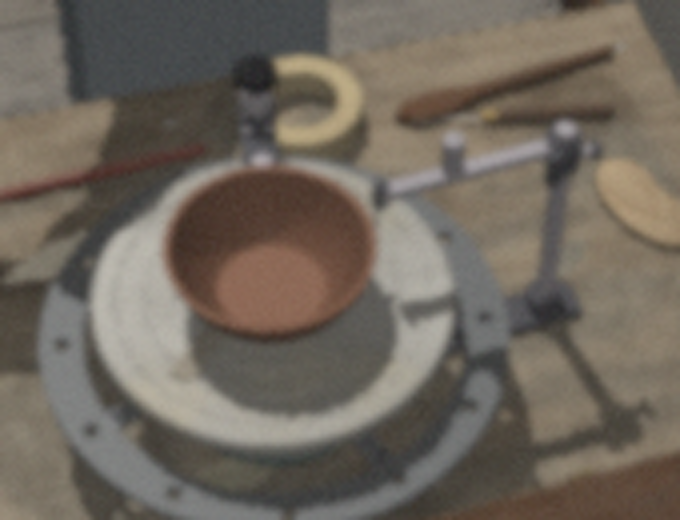

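In the top crop (4x) I read: knob top (207,262), hinge (75,283), cap (377,543), and head rim at x 230–622, y 87–470. In the side crop: knob top (456,135), hinge (566,130), cap (255,70). Next I'll triangulate these and check them against the given sizes.

```bash
python3 - <<'E'
from h import *
T=lambda x,y:((x+.5)/4-.5+180,(y+.5)/4-.5+115)
S=lambda x,y:((x+.5)/4-.5+200,(y+.5)/4-.5+165)
e=[onz("top",T(*p),.106)[:2] for p in[(230,278),(622,278),(426,87),(426,470)]]
w=np.array([(e[2]+e[3])[0]/2,(e[0]+e[1])[1]/2]);print("wheel",w,"diam",np.linalg.norm(e[0]-e[1]),np.linalg.norm(e[2]-e[3]))
k=onz("top",T(207,262),.213);h=onz("top",T(75,283),.200);c=onz("top",T(377,543),.143)
print("knob",k,tri(S(456,135),T(207,262)));print("hinge",h,tri(S(566,128),T(75,283)));print("cap",c,tri(S(255,68),T(377,543)))
print("k-h",np.linalg.norm((k-h)[:2]),"h-w",np.linalg.norm(h[:2]-w),"c-w",np.linalg.norm(c[:2]-w))
# holes/ring fit via light head mask
a=np.degrees(np.arctan2(*(c[:2]-w)[::-1]));b=np.degrees(np.arctan2(*(h[:2]-w)[::-1]));print("cap ang",a,"post ang",b,"diff (want 75)",a-b)
print("arm ang",np.degrees(np.arctan2(*(k-h)[:2][::-1])))
E
```

```text
wheel [ 0.63586524 -0.06240223] diam 0.24538321454439693 0.24313594776428354
knob [0.62692378 0.06205788 0.213     ] (array([0.62654738, 0.06372304, 0.21764065]), np.float64(0.0044814348257279524))
hinge [0.6180394  0.14049383 0.2       ] (array([0.61926147, 0.14312715, 0.19503016]), np.float64(0.003384666928129111))
cap [ 0.46836863 -0.03176057  0.143     ] (array([ 0.46837423, -0.0310007 ,  0.14760247]), np.float64(0.0018271537889749242))
k-h 0.07893751474405536 h-w 0.20367761872211626 c-w 0.1702763264724963
cap ang 169.63300381667577 post ang 95.02094506106242 diff (want 75) 74.61205875561335
arm ang -83.53769167778574
```

>>> apply_moves([
  [0.2,0.3,0.5,-0.04,0],
  [0.6,0.9,1,-0.09,0],
  [0.6,0.9,1,-0.09,0],
  [0.6,0.9,1,-0.09,0],
], grip_force=10)

```text
t: 0.6
tool_pos: [0.2299, -0.5632, 0.2846]
eef_rot: [0.001, 0.998, 0.057, 0.0]
ft_force: [0.0, -0.2, 0.4]
opening: 0.0513
gripper_force: 0.0
```

>>> apply_moves([
  [0.35,0.5,0,0,0],
  [0.7,1,0,0,0],
  [0.7,1,0,0,0],
])

```text
t: 0.98
tool_pos: [0.3008, -0.4606, 0.2822]
eef_rot: [-0.002, 0.998, 0.059, -0.0]
ft_force: [0.4, -1.2, -0.4]
opening: 0.0213
gripper_force: 0.0
```

>>> apply_moves([
  [0.35,0.5,0,0,0],
  [0.7,1,0,0,0],
  [0.7,1,0,0,0],
])

```text
t: 1.35
tool_pos: [0.3704, -0.3613, 0.2826]
eef_rot: [-0.001, 0.998, 0.059, -0.0]
ft_force: [0.1, -0.2, 0.7]
opening: 0.0004
gripper_force: 0.0
```

>>> apply_moves([
  [0.35,0.5,0,0,0],
  [0.7,1,0,0,0],
  [0.7,1,0,0,0],
])

```text
t: 1.72
tool_pos: [0.4403, -0.2618, 0.2828]
eef_rot: [-0.001, 0.998, 0.058, -0.0]
ft_force: [-0.5, -0.8, -0.1]
opening: 0.0007
gripper_force: 0.0
```

>>> apply_moves([
  [0.35,0.5,0,0,0],
  [0.7,1,0,0,0],
  [0.7,1,0,0,0],
])

```text
t: 2.1
tool_pos: [0.5103, -0.162, 0.2827]
eef_rot: [-0.001, 0.998, 0.058, -0.0]
ft_force: [0.7, -0.4, 0.3]
opening: 0.0002
gripper_force: 0.0
```

>>> apply_moves([
  [0.4,0.5,0,0,0],
  [0.8,1,0,0,0],
  [0.8,1,0,0,0],
])

```text
t: 2.48
tool_pos: [0.5902, -0.0625, 0.2823]
eef_rot: [-0.001, 0.998, 0.057, -0.001]
ft_force: [-0.6, -0.6, 0.3]
opening: 0.0003
gripper_force: 0.0
```

>>> apply_moves([
  [0.4,0.5,0,0,0],
  [0.8,1,0,0,0],
  [0.8,1,0,0,0],
])

```text
t: 2.85
tool_pos: [0.6699, 0.0371, 0.2817]
eef_rot: [-0.0, 0.998, 0.057, -0.001]
ft_force: [-0.4, -0.1, -0.0]
opening: 0.0007
gripper_force: 0.0
```

>>> apply_moves([
  [0,0.25,0,0,0],
  [0,0.25,0,0,0],
  [0,0.25,0,0,0],
])

```text
t: 3.22
tool_pos: [0.6688, 0.0575, 0.2836]
eef_rot: [0.001, 0.999, 0.054, -0.0]
ft_force: [0.1, -0.1, -0.7]
opening: 0.0003
gripper_force: 0.0
```

```bash
python3 - <<'E'
from h import *
s=env.get_state();print(s['joint_positions'].round(3),s['tool_pos'],s['eef_rot'],s['ft_force'])
for n in("top","side"):
    i=env.get_image(n); cv2.imwrite(f"pics/{n}1.png",cv2.cvtColor(i,cv2.COLOR_RGB2BGR))
b=cv2.imread("pics/top1.png")[115:265,180:360]; b=cv2.resize(b,(400,333),interpolation=cv2.INTER_CUBIC)
a=cv2.imread("pics/side1.png")[120:270,200:370]; a=cv2.resize(a,(377,333),interpolation=cv2.INTER_CUBIC)
cv2.imwrite("pics/m1.png",np.hstack([b,a]))
print(proj("side",s['tool_pos']),proj("top",s['tool_pos']))
E
```

```text
[ 0.098  0.436 -0.402  1.416  0.173  1.326 -1.776] [0.66884866 0.05751002 0.28364152] [ 1.04346307e-03  9.98542138e-01  5.39669537e-02 -2.80354255e-04] [ 0.05379141 -0.09085179 -0.73548935]
[[316.64539006 192.92746396]] [[229.73773199 155.11786586]]
```

View pics/m1.png

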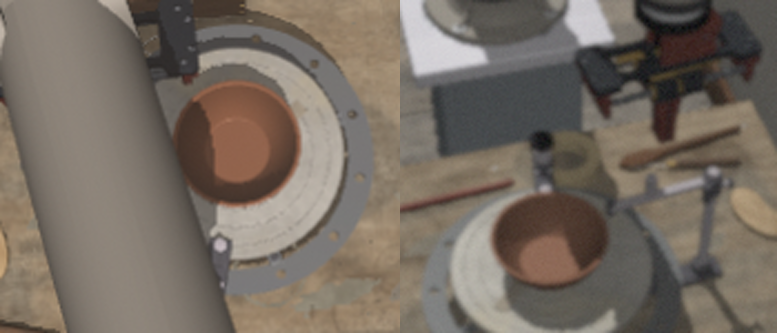

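The fingers are shut, over the far side of the knob and above everything. q7 is near its range limit for the sweep, so I'll turn +90° first and then go down behind the knob.

>>> apply_moves([
  [0,0,0,0.11,0],
  [0,0,0,0.22,0],
  [0,0,0,0.33,0],
  [0,0,0,0.44,0],
  [0,0,0,0.55,0],
  [0,0,0,0.66,0],
  [0,0,0,0.77,0],
  [0,0,0,0.88,0],
  [0,0,0,1,0],
  [0,0.04,-0.4,1,0],
  [0,0.04,-0.87,1,0],
  [0,0.04,-0.87,1,0],
  [0,0.04,-0.87,1,0],
])

```text
t: 4.95
tool_pos: [0.6698, 0.065, 0.1988]
eef_rot: [0.001, 0.667, 0.745, 0.001]
ft_force: [0.6, 0.2, 0.0]
opening: 0.0006
gripper_force: 0.0
```

```bash
python3 - <<'E'
from h import *
s=env.get_state();print(s['t'],s['joint_positions'].round(3),s['tool_pos'],s['eef_rot'],s['ft_force'])
p0=s['tool_pos'][:2]; h=np.array([.6185,.1405]); a0=-83.5
for r in(.021,):
  for d in range(0,81,8):
    t=np.radians(a0-d); p=h+.08*np.array([np.cos(t),np.sin(t)])+r*np.array([-np.sin(t),np.cos(t)])
    print(d,p.round(4),((p-p0)*10).round(3),round(-d/90,3))
E
```

```text
4.95 [ 0.279  0.551 -0.694  1.509  0.366  1.212 -0.36 ] [0.66984616 0.06495292 0.19880923] [6.78805113e-04 6.67021417e-01 7.45037832e-01 7.72737732e-04] [0.57271686 0.21146154 0.00220081]
0 [0.6484 0.0634] [-0.214 -0.016] 0.0
8 [0.6374 0.06  ] [-0.324 -0.05 ] -0.089
16 [0.626  0.0581] [-0.438 -0.068] -0.178
24 [0.6145 0.0579] [-0.554 -0.071] -0.267
32 [0.603  0.0593] [-0.668 -0.057] -0.356
40 [0.5919 0.0622] [-0.78  -0.028] -0.444
48 [0.5812 0.0667] [-0.886  0.017] -0.533
56 [0.5713 0.0726] [-0.985  0.076] -0.622
64 [0.5623 0.0798] [-1.075  0.149] -0.711
72 [0.5544 0.0882] [-1.154  0.233] -0.8
80 [0.5478 0.0976] [-1.221  0.327] -0.889
```

>>> apply_moves([
  [-0.1,-0.01,-0.04,0,0],
  [-0.2,-0.02,-0.04,0,0],
  [-0.27,-0.03,-0.04,-0.04,0],
  [-0.32,-0.05,-0.04,-0.09,0],
  [-0.38,-0.06,-0.04,-0.13,0],
  [-0.44,-0.07,-0.04,-0.18,0],
  [-0.5,-0.07,-0.04,-0.22,0],
  [-0.55,-0.07,-0.04,-0.27,0],
  [-0.61,-0.06,-0.04,-0.31,0],
  [-0.67,-0.06,-0.04,-0.36,0],
  [-0.72,-0.04,-0.04,-0.4,0],
  [-0.78,-0.03,-0.04,-0.44,0],
  [-0.78,-0.03,-0.04,-0.44,0],
])

```text
t: 6.58
tool_pos: [0.5903, 0.0625, 0.1938]
eef_rot: [0.0, 0.879, 0.476, 0.0]
ft_force: [0.3, 0.4, -0.3]
opening: 0.0007
gripper_force: 0.0
```

```bash
python3 - <<'E'
from h import *
s=env.get_state();print(s['t'],s['joint_positions'].round(3),s['tool_pos'],s['eef_rot'],s['ft_force'])
for n in("top","side"):
    i=env.get_image(n); cv2.imwrite(f"pics/{n}2.png",cv2.cvtColor(i,cv2.COLOR_RGB2BGR))
b=cv2.imread("pics/top2.png")[115:265,180:360]; b=cv2.resize(b,(400,333),interpolation=cv2.INTER_CUBIC)
a=cv2.imread("pics/side2.png")[120:270,200:370]; a=cv2.resize(a,(377,333),interpolation=cv2.INTER_CUBIC)
cv2.imwrite("pics/m2.png",np.hstack([b,a]))
E
```

```text
6.575 [ 0.242  0.395 -0.587  1.715  0.242  1.104 -0.998] [0.59034594 0.06253107 0.19381812] [4.69827522e-04 8.79478690e-01 4.75937897e-01 3.63840698e-04] [ 0.34724087  0.40584266 -0.28834946]
```

View pics/m2.png

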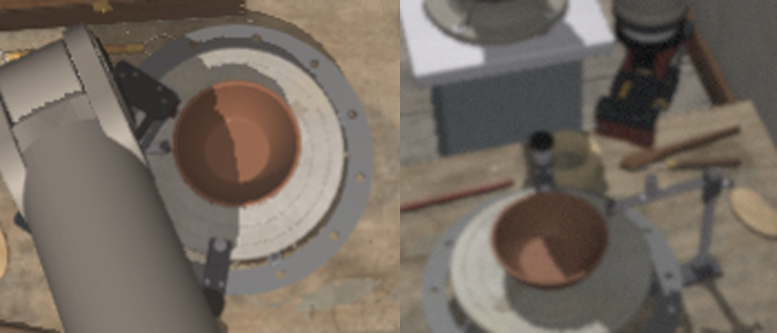

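The knob hasn't moved, and the fingertip isn't where I projected it. I'll overlay the projections and check.

```bash
python3 - <<'E'
from h import *
from scipy.spatial.transform import Rotation as Ro
s=env.get_state(); p=s['tool_pos']; q=s['eef_rot']; print(p,Ro.from_quat(q[[1,2,3,0]]).as_matrix().round(3))
im=cv2.imread("pics/side2.png")[120:240,260:380]; im=cv2.resize(im,(480,480),interpolation=cv2.INTER_CUBIC)
for P,c in((p,(0,255,0)),(p+[0,0,.08],(255,0,0)),(np.array([.6268,.062,.213]),(255,255,0)),(np.array([.468,-.0317,.143]),(0,255,255))):
    u=proj("side",P)[0]; print(u); cv2.circle(im,tuple(int(v) for v in (u-[260,120])*4),4,c,1)
w=cv2.cvtColor(env.get_image("wrist"),cv2.COLOR_RGB2BGR); cv2.imwrite("pics/w2.png",w)
cp=env.camera_params("wrist"); print(cp)
cv2.imwrite("pics/m3.png",np.hstack([im,cv2.resize(cv2.copyMakeBorder(w,0,0,0,0,cv2.BORDER_CONSTANT),(320,240)) if 0 else cv2.copyMakeBorder(cv2.resize(w,(320,240)),0,240,0,0,cv2.BORDER_CONSTANT)]))
E
```

```text
[0.59086516 0.06234013 0.19352614] [[ 0.547  0.837  0.001]
 [ 0.837 -0.547 -0.   ]
 [ 0.     0.001 -1.   ]]
[307.88501878 195.15805037]
[309.07594492 173.49478429]
[312.06030744 199.93290491]
[262.82222292 182.74833323]
{'vfov': 65.93855432644398, 'cx': 282.1049166080325, 'cy': 210.18331532038732, 'dist': array([-0.0793348,  0.       ,  0.       ,  0.       ,  0.       ]), 'T_tool_cam': array([[ 3.67996413e-04, -9.63007645e-01, -2.69473820e-01,
         7.30141613e-02],
       [ 9.99999472e-01,  9.59708864e-05,  1.02264302e-03,
        -4.20802990e-04],
       [-9.58951408e-04, -2.69474054e-01,  9.63007173e-01,
        -2.01533598e-01],
       [ 0.00000000e+00,  0.00000000e+00,  0.00000000e+00,
         1.00000000e+00]])}
```

View pics/m3.png

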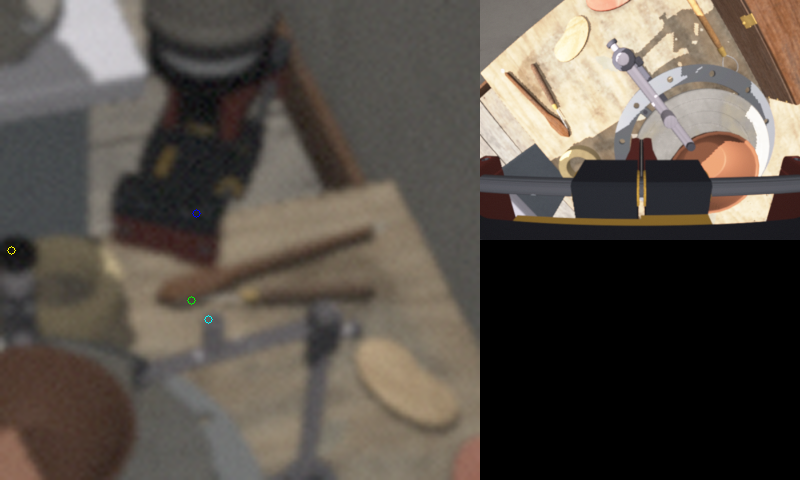

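```bash
cat >> h.py <<'E'
from scipy.spatial.transform import Rotation as Ro
def wcam(s):
    cp=env.camera_params("wrist"); f=210/np.tan(np.radians(cp['vfov'])/2); K=np.array([[f,0,cp['cx']],[0,f,cp['cy']],[0,0,1]])
    T=np.eye(4); T[:3,:3]=Ro.from_quat(np.array(s['eef_rot'])[[1,2,3,0]]).as_matrix(); T[:3,3]=s['tool_pos']
    return K,cp['dist'],T@cp['T_tool_cam']
def wproj(s,P):
    K,d,T=wcam(s); I=np.linalg.inv(T); return cv2.projectPoints(np.array(P,float).reshape(-1,3),cv2.Rodrigues(I[:3,:3])[0],I[:3,3],K,d)[0][:,0]
def wonz(s,uv,z):
    K,d,T=wcam(s); a=cv2.undistortPoints(np.array([[uv]],float),K,d)[0,0]; r=T[:3,:3]@[a[0],a[1],1]; return T[:3,3]+r*(z-T[2,3])/r[2]
E
python3 - <<'E'
from h import *
s=env.get_state()
print("tcp",wproj(s,s['tool_pos']),"knob",wproj(s,[.6268,.062,.213]),"hinge",wproj(s,[.6185,.1405,.2]),"knob ray",wonz(s,(309.75,169.75),.213),"hinge ray",wonz(s,(248,102),.2))
w=cv2.imread("pics/w2.png")[60:360,130:430]; t=cv2.imread("pics/top2.png")[115:265,170:320]
cv2.imwrite("pics/m4.png",np.hstack([cv2.resize(w,(400,400)),cv2.resize(t,(400,400))]))
E
```

```text
tcp [[282.40872014 234.41391388]] knob [[333.90708774 214.69673052]] hinge [[248.44649027 106.91575856]] knob ray [0.6288827  0.09225475 0.213     ] hinge ray [0.61983887 0.14290957 0.2       ]
```

View pics/m4.png

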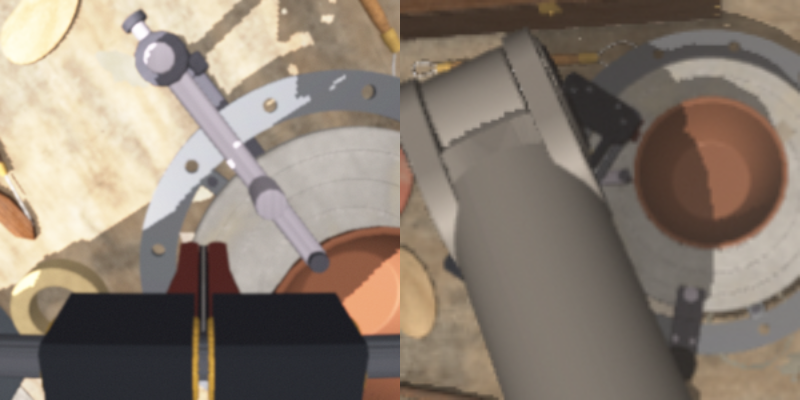

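```bash
python3 - <<'E'
from h import *
s=env.get_state(); p=s['tool_pos']; R=Ro.from_quat(np.array(s['eef_rot'])[[1,2,3,0]]).as_matrix()
for d in(-.06,-.04,-.03,-.02,-.01,0,.01): print(d,[wproj(s,p+R@np.array([x,0,d]))[0].round(1) for x in(-.01,0,.01)])
a,b=wonz(s,(331,210),.213),wonz(s,(251,103.5),.2); print(a,b,np.degrees(np.arctan2(a[1]-b[1],a[0]-b[0])))
print("side",[proj("side",p+[0,0,z])[0].round(1) for z in(0,.02,.035,.08,.14)])
i=cv2.cvtColor(env.get_image("side"),cv2.COLOR_RGB2BGR)
hs=cv2.cvtColor(i,cv2.COLOR_BGR2HSV)
for r in range(170,215,3): print(r,"  ".join(",".join(map(str,i[r,c])) for c in range(294,324,4)))
E
```

```text
-0.06 [array([282.6, 295. ]), array([282.6, 276.7]), array([282.7, 257.7])]
-0.04 [array([282.5, 276.2]), array([282.5, 259.6]), array([282.6, 242.3])]
-0.03 [array([282.5, 268.2]), array([282.5, 252.3]), array([282.5, 235.9])]
-0.02 [array([282.5, 261. ]), array([282.5, 245.8]), array([282.5, 230. ])]
-0.01 [array([282.4, 254.5]), array([282.4, 239.8]), array([282.4, 224.8])]
0 [array([282.4, 248.5]), array([282.4, 234.4]), array([282.4, 220. ])]
0.01 [array([282.4, 243. ]), array([282.4, 229.5]), array([282.4, 215.6])]
[0.62683274 0.06539843 0.213     ] [0.62081286 0.14126324 0.2       ] -85.46308087494951
side [array([307.9, 195.2]), array([308.2, 190. ]), array([308.4, 186. ]), array([309.1, 173.6]), array([310., 156.])]
170 39,37,37  32,32,33  34,34,30  32,33,32  33,33,29  34,32,31  68,73,79  109,119,124
173 33,31,30  37,30,31  34,32,31  40,37,36  47,45,45  37,37,39  102,119,131  108,128,143
176 32,37,54  32,35,47  34,32,37  34,32,33  33,29,29  47,55,61  111,130,143  109,130,144
179 33,36,60  33,38,61  34,38,62  36,39,61  32,34,51  55,65,76  111,131,146  116,136,151
182 73,86,10
[... 350 characters left out ...]
 86,107,120
194 106,124,139  86,104,117  54,68,85  63,74,89  69,76,87  102,114,122  108,122,131  76,105,125
197 108,129,144  110,131,144  88,105,118  82,96,106  98,113,124  100,114,125  98,116,128  83,98,111
200 112,132,147  113,133,148  111,131,146  109,126,140  97,110,120  93,93,96  107,125,142  103,122,136
203 101,121,133  114,134,147  110,130,144  110,132,145  91,101,113  89,87,91  116,134,147  100,112,120
206 103,121,133  118,136,149  117,133,146  107,123,136  95,100,108  82,80,82  96,94,98  107,104,109
209 73,76,78  99,109,117  95,99,106  92,92,93  118,115,118  89,90,95  97,107,113  106,121,129
212 56,56,57  92,90,93  94,91,97  91,97,103  89,103,113  98,116,131  104,122,134  95,111,120
```

By the wrist and side views, the real fingertips are about 35–40 mm above the reported TCP. So at z 0.195 they passed clean over the knob without moving it. I'll go back and repeat about 32 mm lower. That puts the tip on the knob if the estimate is right and on the bar if it's wrong, and either is harmless.

>>> apply_moves([
  [0,0,0.3,0,0],
  [0,0,0.5,0.1,0],
  [0.4,0,0.5,0.2,0],
  [0.8,0.02,0.5,0.3,0],
  [0.8,0.02,0.5,0.44,0],
  [0.8,0.02,0.5,0.44,0],
  [0.8,0.02,0.1,0.44,0],
  [0.8,0.02,-0.1,0.44,0],
  [0.8,0.02,-0.2,0.44,0],
  [0.8,0.02,-0.32,0.44,0],
  [0.8,0.02,-0.32,0.44,0],
  [0.8,0.02,-0.32,0.44,0],
])

```text
t: 8.28
tool_pos: [0.6713, 0.0647, 0.1617]
eef_rot: [0.0, 0.667, 0.745, 0.0]
ft_force: [-0.4, 0.3, 0.1]
opening: 0.0007
gripper_force: 0.0
```

```bash
python3 - <<'E'
from h import *
s=env.get_state();print(s['t'],s['joint_positions'].round(3),s['tool_pos'],s['eef_rot'],s['ft_force'])
i=cv2.cvtColor(env.get_image("side"),cv2.COLOR_RGB2BGR); cv2.imwrite("pics/side3.png",i)
w=cv2.cvtColor(env.get_image("wrist"),cv2.COLOR_RGB2BGR); cv2.imwrite("pics/w3.png",w)
im=cv2.resize(i[120:240,260:380],(400,400),interpolation=cv2.INTER_CUBIC)
for dz in(0,.02,.04):
    u=proj("side",s['tool_pos']+[0,0,dz])[0]; cv2.circle(im,tuple(int(v) for v in (u-[260,120])*400/120),3,(0,255,0),1)
cv2.imwrite("pics/m5.png",np.hstack([im,cv2.resize(w[60:360,130:430],(400,400))]))
E
```

```text
8.275 [ 0.27   0.584 -0.678  1.544  0.388  1.151 -0.375] [0.67128715 0.06467855 0.16171004] [3.19814463e-04 6.66659881e-01 7.45361848e-01 4.65216113e-04] [-0.35039074  0.32693186  0.05554681]
```

View pics/m5.png

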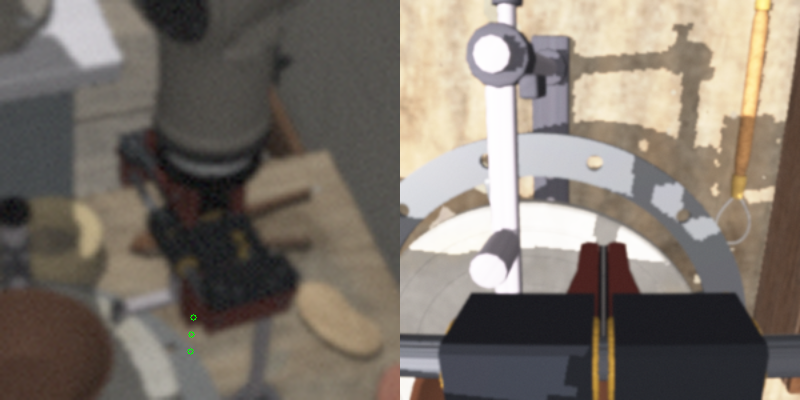

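The fingers now sit beside the knob, about 44 mm out on the far side, with no contact yet. I'll push along the arc.

>>> apply_moves([
  [-0.1,-0.01,0,0,0],
  [-0.2,-0.02,0,0,0],
  [-0.25,-0.03,0,0,0],
  [-0.29,-0.04,0,-0.04,0],
  [-0.34,-0.05,0,-0.09,0],
  [-0.39,-0.06,0,-0.13,0],
  [-0.45,-0.07,0,-0.18,0],
  [-0.51,-0.07,0,-0.22,0],
  [-0.57,-0.07,0,-0.27,0],
  [-0.63,-0.06,0,-0.31,0],
  [-0.68,-0.06,0,-0.36,0],
  [-0.74,-0.04,0,-0.4,0],
  [-0.8,-0.03,0,-0.44,0],
  [-0.8,-0.03,0,-0.44,0],
])

```text
t: 10.12
tool_pos: [0.5905, 0.0614, 0.1612]
eef_rot: [0.0, 0.88, 0.476, 0.0]
ft_force: [-0.2, 0.1, 0.1]
opening: 0.0006
gripper_force: 0.0
```

```bash
python3 - <<'E'
from h import *
s=env.get_state();print(s['t'],s['joint_positions'].round(3),s['tool_pos'],s['eef_rot'],s['ft_force'])
w=cv2.cvtColor(env.get_image("wrist"),cv2.COLOR_RGB2BGR); cv2.imwrite("pics/w4.png",w[:,80:500])
p0=s['tool_pos'][:2]; h=np.array([.6185,.1405])
for d in(40,46,52,58,64,70,76,80,82):
    t=np.radians(-83.5-d); p=h+.08*np.array([np.cos(t),np.sin(t)])+.021*np.array([-np.sin(t),np.cos(t)]); print(d,((p-p0)*10).round(3),round((40-d)/90,3))
E
```

```text
10.125 [ 0.226  0.425 -0.567  1.75   0.26   1.042 -1.011] [0.59047934 0.0613923  0.16122637] [2.47973640e-04 8.79517331e-01 4.75866788e-01 4.95976643e-05] [-0.20946994  0.06401915  0.0667832 ]
40 [0.014 0.008] 0.0
46 [-0.067  0.04 ] -0.067
52 [-0.143  0.081] -0.133
58 [-0.215  0.129] -0.2
64 [-0.282  0.184] -0.267
70 [-0.342  0.246] -0.333
76 [-0.396  0.314] -0.4
80 [-0.427  0.363] -0.444
82 [-0.442  0.387] -0.467
```

View pics/w4.png

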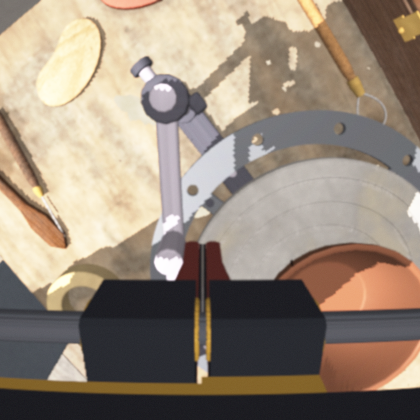

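The needle arm is now swinging with the finger: the knob sits against the finger's left side at (170,262), with the fingertips at (203,250). That was my last allowed picture, so from here I'll go by numbers. Continue the arc.

>>> apply_moves([
  [-0.03,0.02,0,-0.03,0],
  [-0.07,0.04,0,-0.07,0],
  [-0.11,0.06,0,-0.1,0],
  [-0.14,0.08,0,-0.13,0],
  [-0.18,0.1,0,-0.17,0],
  [-0.22,0.13,0,-0.2,0],
  [-0.25,0.16,0,-0.23,0],
  [-0.28,0.18,0,-0.27,0],
  [-0.31,0.21,0,-0.3,0],
  [-0.34,0.25,0,-0.33,0],
  [-0.37,0.28,0,-0.37,0],
  [-0.37,0.28,0,-0.37,0],
])

```text
t: 11.68
tool_pos: [0.5538, 0.0895, 0.161]
eef_rot: [0.0, 0.979, 0.204, -0.0]
ft_force: [1.0, 0.5, 0.8]
opening: 0.0005
gripper_force: 0.0
```

>>> apply_moves([
  [-0.01,0.02,0,-0.02,0],
  [-0.02,0.04,0,-0.03,0],
  [-0.02,0.04,0,-0.03,0],
])

```text
t: 12.05
tool_pos: [0.5517, 0.0936, 0.1609]
eef_rot: [-0.0, 0.984, 0.181, -0.0]
ft_force: [-1.2, 0.5, -0.1]
opening: 0.0005
gripper_force: 0.1
```

>>> apply_moves([
  [-0.01,0.02,0,-0.02,0],
  [-0.02,0.03,0,-0.03,0],
  [-0.02,0.03,0,-0.03,0],
])

```text
t: 12.42
tool_pos: [0.5499, 0.0968, 0.161]
eef_rot: [-0.0, 0.988, 0.157, 0.0]
ft_force: [-0.1, -1.1, -0.5]
opening: 0.0005
gripper_force: 0.1
```

>>> apply_moves([
  [-0.01,0.01,0,-0.01,0],
  [-0.01,0.02,0,-0.01,0],
  [-0.01,0.02,0,-0.01,0],
])

```text
t: 12.8
tool_pos: [0.5488, 0.0985, 0.161]
eef_rot: [0.0, 0.989, 0.15, -0.0]
ft_force: [-0.2, -0.6, 0.4]
opening: 0.0009
gripper_force: 0.2
```

>>> apply_moves([
  [-0.01,0.01,0,0,0],
  [-0.01,0.02,0,0,0],
  [-0.01,0.02,0,0,0],
])

```text
t: 13.18
tool_pos: [0.5477, 0.1005, 0.1609]
eef_rot: [-0.0, 0.989, 0.149, -0.0]
ft_force: [-0.4, 0.2, 0.0]
opening: 0.0002
gripper_force: 0.2
```

```bash
cat >> h.py <<'E'
def knobw(tag):
    # where the bright steel arm axis is seen in the wrist view: project candidates of swing, score brightness of knob-top disc vs image
    s=env.get_state(); w=env.get_image("wrist"); cv2.imwrite(f"pics/w_{tag}.png",cv2.cvtColor(w,cv2.COLOR_RGB2BGR)); return s,w
E
python3 - <<'E'
from h import *
s,w=knobw("a"); print(s['tool_pos'],s['ft_force'])
h=np.array([.6195,.1415])
g=cv2.cvtColor(w,cv2.COLOR_RGB2HSV)
for d in(70,74,78,80,82,86):
    t=np.radians(-83.5-d); k=h+.08*np.array([np.cos(t),np.sin(t)]); n=h+.04*np.array([np.cos(t),np.sin(t)])
    u=wproj(s,[*k,.213])[0]; v=wproj(s,[*n,.183])[0]; print(d,u.round(),v.round())
v=wproj(s,[*h,.2])[0].round().astype(int); print("hinge",v)
# bar scan: low saturation bright pixels on a few rows
for r in range(130,300,15):
    m=(g[r,:,1]<60)&(g[r,:,2]>110); c=np.flatnonzero(m); runs=np.split(c,np.flatnonzero(np.diff(c)>1)+1); print(r,[(a[0],a[-1]) for a in runs if len(a)>6])
E
```

```text
[0.54769613 0.10054762 0.16092399] [-0.43673529  0.15066932  0.04889201]
70 [272. 266.] [261. 179.]
74 [261. 268.] [256. 179.]
78 [250. 268.] [251. 179.]
80 [244. 268.] [249. 179.]
82 [239. 268.] [246. 179.]
86 [228. 267.] [241. 179.]
hinge [244 104]
130 [(np.int64(0), np.int64(96)), (np.int64(108), np.int64(138)), (np.int64(145), np.int64(152)), (np.int64(157), np.int64(169)), (np.int64(211), np.int64(269)), (np.int64(271), np.int64(277)), (np.int64(286), np.int64(301)), (np.int64(310), np.int64(347)), (np.int64(362), np.int64(466))]
145 [(np.int64(0), np.int64(93)), (np.int64(137), np.int64(147)), (np.int64(149), np.int64(157)), (np.int64(165), np.int64(174)), (np.int64(185), np.int64(277)), (np.int64(282), np.int64(290)), (np.int64(307), np.int64(340)), (np.int64(359), np.int64(458))]
160 [(np.int64(0), np.int64(91)), (np.int64(111), np.int64(144)), (np.int64(146), np.int64(164)), (np.int64(181), np.int64(277)), (np.int64(285), np.int64(299)), (np.int64(307), np.int64(354)), (np.int64(357), np.int64(453))]
175 [(np.int64(0), np.int64(88)), (np.int64(112), np.int64(173)), (np.int64
[... 933 characters left out ...]
t64(217), np.int64(238)), (np.int64(245), np.int64(251)), (np.int64(329), np.int64(346)), (np.int64(348), np.int64(360)), (np.int64(379), np.int64(474))]
265 [(np.int64(0), np.int64(76)), (np.int64(97), np.int64(105)), (np.int64(226), np.int64(232)), (np.int64(234), np.int64(262)), (np.int64(342), np.int64(368)), (np.int64(372), np.int64(381)), (np.int64(392), np.int64(424)), (np.int64(427), np.int64(494))]
280 [(np.int64(36), np.int64(75)), (np.int64(77), np.int64(88)), (np.int64(98), np.int64(134)), (np.int64(244), np.int64(254)), (np.int64(421), np.int64(530))]
295 [(np.int64(40), np.int64(75)), (np.int64(78), np.int64(137)), (np.int64(148), np.int64(172)), (np.int64(403), np.int64(516))]
```

At row 265 the knob top spans columns 234–262, so its centre at 248 puts the swing near 79° of 80.2°. I'll nudge on until the stop is felt.

>>> apply_moves([
  [-0.01,0.01,0,0,0],
  [-0.01,0.02,0,0,0],
  [-0.01,0.02,0,0,0],
])

```text
t: 13.6
tool_pos: [0.5467, 0.1025, 0.1609]
eef_rot: [-0.0, 0.989, 0.149, -0.0]
ft_force: [0.3, -0.6, 0.5]
opening: 0.0006
gripper_force: 0.2
```

>>> apply_moves([
  [0,0.01,0,0,0],
  [0,0.02,0,0,0],
  [0,0.02,0,0,0],
])

```text
t: 13.98
tool_pos: [0.5468, 0.1046, 0.1609]
eef_rot: [-0.0, 0.989, 0.149, -0.0]
ft_force: [-0.5, -0.3, 0.5]
opening: 0.0003
gripper_force: 0.2
```

>>> apply_moves([
  [0,0.01,0,0,0],
  [-0.01,0.02,0,0,0],
  [-0.01,0.02,0,0,0],
])

```text
t: 14.35
tool_pos: [0.5463, 0.1063, 0.1611]
eef_rot: [0.0, 0.989, 0.149, 0.0]
ft_force: [2.1, -2.0, -0.4]
opening: 0.0007
gripper_force: 0.8
```

>>> apply_moves([
  [0,0.01,0,0,0],
  [0,0.02,0,0,0],
  [0,0.02,0,0,0],
])

```text
t: 14.72
tool_pos: [0.5462, 0.1065, 0.161]
eef_rot: [0.001, 0.989, 0.149, -0.0]
ft_force: [1.2, -6.6, 1.5]
opening: 0.0005
gripper_force: 3.1
```

```bash
python3 - <<'E'
from h import *
s,w=knobw("b"); print(s['tool_pos'],s['ft_force'])
h=np.array([.6195,.1415]); g=cv2.cvtColor(w,cv2.COLOR_RGB2HSV)
for d in(74,78,80,82,86):
    t=np.radians(-83.5-d); k=h+.08*np.array([np.cos(t),np.sin(t)]); print(d,wproj(s,[*k,.213])[0].round())
for r in range(255,275,5):
    m=(g[r,:,1]<60)&(g[r,:,2]>110); c=np.flatnonzero(m); runs=np.split(c,np.flatnonzero(np.diff(c)>1)+1); print(r,[(int(a[0]),int(a[-1])) for a in runs if len(a)>6 and 200<a[0]<320])
E
```

```text
[0.54616646 0.10647688 0.1610062 ] [ 1.19861073 -6.61362851  1.48312679]
74 [273. 268.]
78 [262. 269.]
80 [257. 269.]
82 [251. 269.]
86 [240. 268.]
255 [(223, 240), (242, 257)]
260 [(222, 262)]
265 [(230, 262)]
270 [(219, 259)]
```

The stop is reached: 6.6 N with no further motion. Now I'll back off, rise, and go over to the cap.

>>> apply_moves([
  [0.02,-0.06,0,0,0],
  [0.04,-0.12,0.1,0,0],
  [0.04,-0.12,0.5,0,0],
  [-0.1,-0.4,0.7,0,0],
  [-0.4,-0.7,0.7,0,0],
  [-0.4,-0.7,0.7,0,0],
])

```text
t: 15.52
tool_pos: [0.5047, 0.0362, 0.2319]
eef_rot: [0.001, 0.989, 0.148, 0.0]
ft_force: [0.4, 0.1, 0.5]
opening: 0.0008
gripper_force: 0.0
```

>>> apply_moves([
  [-0.2,-0.4,0,0,0],
  [-0.38,-0.71,0,0,0],
  [-0.38,-0.71,-0.3,0,0],
  [-0.38,-0.71,-0.6,0,0],
  [-0.38,-0.71,-0.8,0,0],
  [-0.38,-0.71,-0.8,0,0],
])

```text
t: 16.27
tool_pos: [0.4674, -0.0316, 0.1501]
eef_rot: [-0.001, 0.989, 0.15, -0.001]
ft_force: [-0.1, -0.5, 0.6]
opening: 0.0008
gripper_force: 0.0
```

```bash
python3 - <<'E'
from h import *
s,w=knobw("c"); print(s['t'],s['joint_positions'].round(3),s['tool_pos'],s['ft_force'])
print("cap",wproj(s,[.468,-.032,.143]),"hinge",wproj(s,[.6195,.1415,.2]))
h=np.array([.6195,.1415])
for d in(70,75,80,85):
    t=np.radians(-83.5-d); k=h+.08*np.array([np.cos(t),np.sin(t)]); print(d,wproj(s,[*k,.213])[0].round(), proj("top",[*k,.213]),proj("side",[*k,.213]))
g=cv2.cvtColor(w,cv2.COLOR_RGB2GRAY); print(g[150:300:10,220:350:10])
E
```

```text
16.275 [ 0.297  0.207 -0.407  2.045  0.101  0.911 -1.434] [ 0.4673643  -0.03161878  0.15008423] [-0.07918229 -0.48934785  0.58081496]
cap [[282.51343574 230.20171924]] hinge [[  22.47728656 -134.27310638]]
70 [23. 17.] [[212.06354271 214.72077187]] [[319.14096527 175.79908876]]
75 [ 9. 21.] [[209.26857791 215.99389635]] [[321.09314411 174.65121343]]
80 [-5. 23.] [[206.37954198 217.01938005]] [[323.18017386 173.63766662]]
85 [-18.  24.] [[203.41917471 217.78925541]] [[325.38685042 172.76468295]]
[[117 125  96  98 100 100 100 112  64  70 252 234 241]
 [105 102  98  98 100  98  98  74  68 126 134 129 244]
 [ 97  92  88 116  98  97  96  67  69 119 134 174 206]
 [ 91  91 100 117 113 101  75  73  69 135 169 189 185]
 [108 104 113 106 107 109  67  72  69 131 189 189 187]
 [110  97 115 109 106  76  71  69  68 202 192 189 187]
 [155 157 159  94 111  34  19  19 126 208 208 208 204]
 [102 153 157 160  57  24  23  22  31 208 219 211 214]
 [105 108 137 165  21  25  24  23  56 226 224 223 220]
 [118 121 117 159  99  27  20  44  48 194 205 211 201]
 [124 120 116 159 141  39  24  41  89 111  69 126 177]
 [101  97 157 162 103  40  39  41  50 221 211 179 180]
 [155 157 162 136  40  41  42  40  42 197 193 203 201]
 [ 64  70  51  52  32  30  41  32  28  60  86  79  78]
 [ 24  23  25  24  26  25  40  26  26  23  25  24  27]]
```

The cap is seen right where projected, at about (281,228), centred under the fingertips. I'll lower gently to find contact.

>>> apply_moves([
  [0,0,-0.05,0,0],
  [0,0,-0.1,0,0],
  [0,0,-0.15,0,0],
  [0,0,-0.2,0,0],
  [0,0,-0.2,0,0],
])

```text
t: 16.95
tool_pos: [0.4675, -0.0326, 0.1305]
eef_rot: [-0.0, 0.989, 0.149, -0.0]
ft_force: [-0.6, -0.1, -0.7]
opening: 0.0003
gripper_force: 0.0
```

>>> apply_moves([
  [0,0,-0.04,0,0],
  [0,0,-0.08,0,0],
  [0,0,-0.08,0,0],
])

```text
t: 17.32
tool_pos: [0.4675, -0.0326, 0.1226]
eef_rot: [-0.0, 0.989, 0.149, -0.0]
ft_force: [0.5, 0.0, -0.7]
opening: 0.0006
gripper_force: 0.0
```

>>> apply_moves([
  [0,0,-0.04,0,0],
  [0,0,-0.06,0,0],
  [0,0,-0.06,0,0],
])

```text
t: 17.7
tool_pos: [0.4677, -0.0325, 0.1168]
eef_rot: [-0.0, 0.989, 0.149, -0.0]
ft_force: [0.9, 0.1, -0.2]
opening: 0.0005
gripper_force: 0.0
```

>>> apply_moves([
  [0,0,-0.03,0,0],
  [0,0,-0.06,0,0],
  [0,0,-0.06,0,0],
])

```text
t: 18.08
tool_pos: [0.4676, -0.0325, 0.1107]
eef_rot: [-0.0, 0.989, 0.149, -0.0]
ft_force: [0.1, 0.2, -0.1]
opening: 0.0007
gripper_force: 0.0
```

>>> apply_moves([
  [0,0,-0.03,0,0],
  [0,0,-0.04,0,0],
  [0,0,-0.04,0,0],
])

```text
t: 18.45
tool_pos: [0.4678, -0.0326, 0.1069]
eef_rot: [-0.0, 0.989, 0.149, -0.0]
ft_force: [-0.3, -0.1, -0.4]
opening: 0.0002
gripper_force: 0.0
```

>>> apply_moves([
  [0,0,-0.02,0,0],
  [0,0,-0.04,0,0],
  [0,0,-0.04,0,0],
])

```text
t: 18.82
tool_pos: [0.468, -0.0325, 0.1031]
eef_rot: [0.0, 0.989, 0.149, 0.0]
ft_force: [-0.7, 0.1, 4.9]
opening: 0.0006
gripper_force: 2.0
```

```bash
python3 - <<'E'
from h import *
s,w=knobw("d"); print(s['t'],s['tool_pos'],s['ft_force'])
g=cv2.cvtColor(w,cv2.COLOR_RGB2HSV); 
print(wproj(s,[.468,-.032,.143]),wproj(s,[.468+.0165,-.032,.143]),wproj(s,[.468,-.032+.0165,.143]))
for r in range(170,275,5): print(r," ".join("%3d"%int(w[r,c].max())+("r" if int(w[r,c,0])>1.6*int(w[r,c,2])+5 else " ") for c in range(230,340,6)))
E
```

```text
18.825 [ 0.46799085 -0.03253831  0.10311584] [-0.72010975  0.12457565  4.90227123]
[[280.70604194 259.19826816]] [[289.90635978 231.75136585]] [[251.41435312 250.83657105]]
170 111  108  103  102  102  103  102  102  102  101   67   69   78   75   76   75   73   78   73 
175 108  106  119  104  101  104  104  102  101  104   56   74   66   77   76   71   74   77   86 
180 107  103  127  137  102  101  103  103  103   95   71   80   78   63   70   73   85  117  178 
185 112  124  133  129  128  102  101  102  102   57   78   78   78   77   75   77  148  136  194 
190 111  123  132  135  132  128  100  102   97   67   79   77   75   73   77  147  122  189  194 
195 120  124  129  130  130  128  126  108   61   76   77   77   76   77   91  146  187  195  196 
200 127  123  122  123  123  126  123  128   62  172  112   77   75   78  137  130  197  198  196 
205 130  133  125  124  122  122  126   95   73  140   82   77   75   75  147  180  199  197  196 
210 140  130  124  119  117  124  122   57   73   75   77   75   81  168  123  200  196  197  196 
215 112  119  128  120  126  123  10
[... 450 characters left out ...]
37  233 
240 180  181  184  180   89   21   29   38   26   23   35   30  103  240  238  237  236  241  238 
245 141  182  188  183   30   27   66r  67r  56r  27   67r  67r  22  242  239  242  237  241  237 
250 132  179  187  185   22   26   66r  67r  56r  27   65r  66r  25  184  231  239  241  240  238 
255 136  152  184  179   26   23   66r  66r  56r  24   65r  67r  35  158  214  222  229  238  231 
260 140  142  179  177   24   24   67r  66r  50r  24   67r  64r  47r 129  212  218  222  223  218 
265 137  143  184  186   22   36   65r  66r  54r  24   66r  66r  63r  82r 101  132  127  202  225 
270 140  138  182  183   62   61r  68r  66r  52r  21   66r  66r  65r 219  188r 147r 107r  97r 114
```

Contact: the tip offset is about 39 mm and the spring reads about 5 N. Press in, in steps.

>>> apply_moves([
  [0,0,-0.03,0,0],
  [0,0,-0.06,0,0],
  [0,0,-0.08,0,0],
  [0,0,-0.08,0,0],
])

```text
t: 19.38
tool_pos: [0.468, -0.0325, 0.0952]
eef_rot: [0.0, 0.989, 0.149, 0.0]
ft_force: [-2.5, 0.1, 6.8]
opening: 0.0002
gripper_force: 3.2
```

>>> apply_moves([
  [0,0,-0.01,0,0],
  [0,0,-0.02,0,0],
  [0,0,-0.02,0,0],
])

```text
t: 19.75
tool_pos: [0.468, -0.0325, 0.0934]
eef_rot: [0.0, 0.989, 0.149, 0.0]
ft_force: [-1.4, -0.1, 6.6]
opening: 0.0007
gripper_force: 3.5
```

>>> apply_moves([
  [0,0,-0.01,0,0],
  [0,0,-0.02,0,0],
  [0,0,-0.02,0,0],
])

```text
t: 20.12
tool_pos: [0.4681, -0.0322, 0.0924]
eef_rot: [0.0, 0.989, 0.149, 0.0]
ft_force: [-6.3, 0.8, 19.4]
opening: 0.0001
gripper_force: 9.5
```

>>> apply_moves([
  [0,0,-0.01,0,0],
  [0,0,-0.01,0,0],
  [0,0,-0.01,0,0],
])

```text
t: 20.5
tool_pos: [0.4681, -0.032, 0.0922]
eef_rot: [0.0, 0.989, 0.149, 0.0]
ft_force: [-9.9, 0.9, 28.3]
opening: 0.0006
gripper_force: 14.3
```

The cap bottoms out at z ≈ 0.0925. I'll ease off about 2 mm of command to roughly 10 N, then carry it round the arc, turning with it.

>>> apply_moves([
  [0,0,0.02,0,0],
  [0,0,0.02,0,0],
])

```text
t: 20.75
tool_pos: [0.468, -0.0324, 0.0927]
eef_rot: [0.0, 0.989, 0.149, 0.0]
ft_force: [-1.8, 0.4, 7.3]
opening: 0.0003
gripper_force: 3.8
```

>>> apply_moves([
  [-0.005,-0.03,0,0.01,0],
  [-0.01,-0.08,0,0.03,0],
  [-0.02,-0.15,0,0.055,0],
  [-0.025,-0.23,0,0.08,0],
  [-0.027,-0.3,0,0.11,0],
  [-0.027,-0.3,0,0.11,0],
])

```text
t: 21.5
tool_pos: [0.4657, -0.0633, 0.0926]
eef_rot: [0.0, 0.972, 0.234, 0.0]
ft_force: [-1.8, -0.3, 7.7]
opening: 0.0002
gripper_force: 4.0
```

```bash
python3 - <<'E'
from h import *
s,w=knobw("e"); print(s['t'],s['tool_pos'],s['ft_force'],s['joint_positions'].round(2))
d=(w.max(2)<48).astype(np.uint8)
for r in range(215,262,5):
    c=np.flatnonzero(d[r,200:380])+200; runs=np.split(c,np.flatnonzero(np.diff(c)>1)+1); print(r,[(int(a[0]),int(a[-1])) for a in runs if len(a)>8])
for n in("top","side"): cv2.imwrite(f"pics/{n}e.png",cv2.cvtColor(env.get_image(n),cv2.COLOR_RGB2BGR))
E
```

```text
21.5 [ 0.46569777 -0.06329808  0.09259701] [-1.83975044 -0.30580291  7.6870753 ] [ 0.36  0.29 -0.41  2.1   0.16  0.78 -1.25]
215 []
220 []
225 []
230 [(271, 287)]
235 [(261, 297)]
240 [(257, 301)]
245 [(255, 264)]
250 [(252, 263)]
255 [(252, 262)]
260 [(252, 262)]
```

The cap is still centred under the finger (column 279), so it's carrying well. Continue the remaining 20°.

>>> apply_moves([
  [0,-0.03,0,0.01,0],
  [0.001,-0.076,0,0.03,0],
  [0.006,-0.15,0,0.055,0],
  [0.014,-0.23,0,0.08,0],
  [0.025,-0.3,0,0.11,0],
  [0.04,-0.38,0,0.14,0],
  [0.057,-0.45,0,0.17,0],
  [0.079,-0.525,0,0.195,0],
  [0.094,-0.57,0,0.215,0],
  [0.102,-0.595,0,0.222,0],
  [0.102,-0.595,0,0.222,0],
])

```text
t: 23.02
tool_pos: [0.477, -0.1224, 0.0929]
eef_rot: [0.001, 0.917, 0.399, 0.001]
ft_force: [0.4, -1.0, 8.1]
opening: 0.0002
gripper_force: 3.7
```

```bash
python3 - <<'E'
from h import *
s,w=knobw("f"); print(s['t'],s['tool_pos'],s['ft_force'],s['joint_positions'].round(2))
d=(w.max(2)<48).astype(np.uint8)
for r in range(215,262,5):
    c=np.flatnonzero(d[r,200:380])+200; runs=np.split(c,np.flatnonzero(np.diff(c)>1)+1); print(r,[(int(a[0]),int(a[-1])) for a in runs if len(a)>8])
for n in("top","side"): cv2.imwrite(f"pics/{n}f.png",cv2.cvtColor(env.get_image(n),cv2.COLOR_RGB2BGR))
E
```

```text
23.025 [ 0.47697471 -0.1224256   0.092877  ] [ 0.44346996 -0.96322943  8.11580674] [ 0.5   0.33 -0.45  2.05  0.2   0.8  -0.81]
215 []
220 []
225 []
230 [(271, 286)]
235 [(261, 297)]
240 [(269, 301)]
245 []
250 []
255 []
260 []
```

Carried without slip: the chord moved is 90.3 mm against an ideal 90.1 mm. Now let up slowly.

>>> apply_moves([
  [0,0,0.02,0,0],
  [0,0,0.04,0,0],
  [0,0,0.05,0,0],
  [0,0,0.05,0,0],
])

```text
t: 23.68
tool_pos: [0.4768, -0.1221, 0.0979]
eef_rot: [0.001, 0.917, 0.399, 0.001]
ft_force: [1.3, 0.2, 6.1]
opening: 0.0009
gripper_force: 3.0
```

>>> apply_moves([
  [0,0,0.02,0,0],
  [0,0,0.04,0,0],
  [0,0,0.04,0,0],
])

```text
t: 24.05
tool_pos: [0.4767, -0.122, 0.1017]
eef_rot: [0.001, 0.917, 0.399, 0.001]
ft_force: [1.5, 0.6, 4.5]
opening: 0.0002
gripper_force: 2.5
```

The force followed the spring up, so the plunger is rising into the hole. I'll lift clear and check the cap.

>>> apply_moves([
  [0,0,0.03,0,0],
  [0,0,0.1,0,0],
  [0,0,0.5,0,0],
  [0,0,1,0,0],
  [0,0,1,0,0],
])

```text
t: 24.68
tool_pos: [0.4767, -0.1226, 0.2041]
eef_rot: [0.002, 0.917, 0.399, 0.002]
ft_force: [0.9, -0.1, -0.6]
opening: 0.0007
gripper_force: 0.0
```

```bash
python3 - <<'E'
from h import *
s,w=knobw("g"); print(s['t'],s['tool_pos'],s['ft_force'])
m=(w.max(2)<50).astype(np.uint8); m[260:]=0; m=cv2.morphologyEx(m,cv2.MORPH_OPEN,np.ones((5,5)))
n,l,st,c=cv2.connectedComponentsWithStats(m)
for i in range(1,n):
    if st[i,4]>150: print(st[i],c[i].round(1), wonz(s,c[i],.143),wonz(s,c[i],.131))
W=np.array([.638,-.063]); print("expected cap", W+.174*np.array([np.cos(np.radians(199.8)),np.sin(np.radians(199.8))]))
cv2.imwrite("pics/sideg.png",cv2.cvtColor(env.get_image("side"),cv2.COLOR_RGB2BGR))
for P in([.4767,-.122,.143],[.4767,-.122,.131]): print(wproj(s,P),proj("side",P))
b=cv2.imread("pics/sideg.png"); u=proj("side",[.4767,-.122,.143])[0].round().astype(int)
x0,y0=u-14
mm=(b[y0:y0+34,x0:x0+30].max(2)<60); print(x0,y0); print("\n".join("".join("#" if v else "." for v in r) for r in mm))
E
```

```text
24.675 [ 0.47674236 -0.12257682  0.20405436] [ 0.87383054 -0.14303004 -0.62850974]
expected cap [ 0.47428675 -0.1219404 ]
[[281.30254356 209.31020212]] [[232.06864585 190.82280096]]
[[281.26028818 205.6858138 ]] [[232.36489878 193.76370364]]
218 177
..............................
#.............................
#.............................
..............................
.#............................
.#............................
..............................
.#............................
..............................
.#............................
.............######...........
...........########...........
...........#########..........
...........#########..........
...........#########..........
...........#########..........
...........#########..........
............#######...........
..............####............
..............................
..............................
..............................
..............................
..............................
....................#.........
...................##.........
..............#######.........
...............##...##........
...............##...###.......
...............###..##........
................###...........
.................##...........
..............................
..............................
```

```bash
python3 - <<'E'
from h import *
def blob(f,P):
    b=cv2.imread(f); u=proj("side",P)[0]; x0,y0=u.round().astype(int)-12
    m=(b[y0:y0+24,x0:x0+24].max(2)<60).astype(np.uint8); n,l,st,c=cv2.connectedComponentsWithStats(m); i=1+st[1:,4].argmax()
    print(f,"blob-proj",(c[i]+[x0,y0]-u).round(2),st[i], "rows rel",(st[i,1]+y0-u[1]).round(2))
    return c[i]+[x0,y0]
blob("pics/side0.png",[.468,-.0325,.143]); c=blob("pics/sideg.png",[.4767,-.1225,.143])
E
```

```text
pics/side0.png blob-proj [0.15 0.36] [ 7  8 11  9 77] rows rel -3.8
pics/sideg.png blob-proj [ 1.12 -0.01] [ 9  8  9  9 70] rows rel -3.86
```

The cap stands fully up in the new hole, at the same height relative to projection as at the start. Now to the needle arm's outer side.

>>> apply_moves([
  [0.05,0.3,0.2,-0.08,0],
  [0.1,0.7,0.2,-0.18,0],
  [0.2,1,0.2,-0.28,0],
  [0.2,1,0.2,-0.33,0],
  [0.2,1,0.2,-0.33,0],
])

```text
t: 25.4
tool_pos: [0.4938, -0.022, 0.2191]
eef_rot: [-0.0, 0.988, 0.152, -0.002]
ft_force: [-0.0, -0.3, 0.4]
opening: 0.0003
gripper_force: 0.0
```

>>> apply_moves([
  [0.1,0.4,0,0,0],
  [0.2,0.8,0,0,0],
  [0.2,1,0,0,0],
  [0.2,1,0,0,0],
])

```text
t: 25.9
tool_pos: [0.5145, 0.0787, 0.22]
eef_rot: [-0.0, 0.988, 0.153, -0.001]
ft_force: [-0.2, 0.2, -0.1]
opening: 0.0002
gripper_force: 0.0
```

>>> apply_moves([
  [0.1,0.4,0,0,0],
  [0.17,0.68,0,0,0],
  [0.17,0.68,0,0,0],
  [0.17,0.68,0,0,0],
])

```text
t: 26.4
tool_pos: [0.5322, 0.1434, 0.2203]
eef_rot: [0.001, 0.989, 0.15, -0.001]
ft_force: [-0.1, 0.8, -0.4]
opening: 0.0005
gripper_force: 0.0
```

```bash
python3 - <<'E'
from h import *
s,w=knobw("k"); print(s['t'],s['tool_pos'],s['eef_rot'],s['ft_force'],s['joint_positions'].round(2))
h=np.array([.6195,.1415])
for d in(70,75,80,85):
    t=np.radians(-83.5-d); k=h+.08*np.array([np.cos(t),np.sin(t)]); print(d,k,wproj(s,[*k,.213])[0].round())
print("tip",wproj(s,s['tool_pos']+[0,0,.039]),"hinge",wproj(s,[*h,.2]))
g=cv2.cvtColor(w,cv2.COLOR_RGB2HSV)
for r in range(180,300,8):
    m=(g[r,:,1]<60)&(g[r,:,2]>110); c=np.flatnonzero(m); runs=np.split(c,np.flatnonzero(np.diff(c)>1)+1); print(r,[(int(a[0]),int(a[-1])) for a in runs if len(a)>8 and a[-1]>270])
E
```

```text
26.4 [0.53218642 0.14339912 0.22033773] [ 7.03830309e-04  9.88680164e-01  1.50035236e-01 -6.81962474e-04] [-0.11398807  0.83209719 -0.39481265] [ 0.09  0.29 -0.57  1.78  0.18  1.12 -1.81]
70 [0.54790525 0.10580417] [341. 225.]
75 [0.54506659 0.1121799 ] [331. 226.]
80 [0.54279442 0.11877877] [321. 227.]
85 [0.54110602 0.12555057] [311. 226.]
tip [[281.72396896 258.92676116]] hinge [[323.77922559 105.01217001]]
180 [(145, 324), (346, 372), (390, 466)]
188 [(161, 275), (305, 323), (339, 374), (391, 468)]
196 [(238, 282), (305, 321), (350, 376), (381, 472)]
204 [(208, 299), (305, 321), (353, 475)]
212 [(223, 291), (310, 319), (356, 480)]
220 [(238, 301), (306, 326), (357, 368), (379, 484)]
228 [(237, 327), (361, 494)]
236 [(259, 322), (366, 402), (404, 412), (414, 508)]
244 [(301, 318), (374, 559)]
252 [(301, 317), (383, 489), (506, 547)]
260 [(301, 317), (379, 389), (392, 411), (413, 483), (487, 542)]
268 [(403, 464), (486, 519)]
276 [(400, 467), (484, 513)]
284 [(386, 436), (449, 469), (517, 528)]
292 [(390, 464), (507, 526)]
```

The knob top is seen at (316,224), i.e. a swing of about 81°, so the arm is at its outer stop. Lower behind it and plan the arc back.

>>> apply_moves([
  [-0.01,0.05,0,0,0],
  [-0.01,0.05,-0.2,0,0],
  [-0.01,0.05,-0.4,0,0],
  [-0.01,0.05,-0.59,0,0],
  [-0.01,0.05,-0.59,0,0],
  [-0.01,0.05,-0.59,0,0],
])

```text
t: 27.2
tool_pos: [0.5317, 0.1511, 0.1625]
eef_rot: [-0.0, 0.989, 0.151, 0.0]
ft_force: [-0.6, -0.0, 0.6]
opening: 0.0006
gripper_force: 0.0
```

```bash
python3 - <<'E'
from h import *
s=env.get_state(); print(s['t'],s['tool_pos'],s['ft_force'],s['joint_positions'].round(2))
h=np.array([.6195,.1415]); p0=s['tool_pos'][:2]; r=.017
for d in range(80,-1,-8):
    t=np.radians(-84-d); p=h+.08*np.array([np.cos(t),np.sin(t)])-r*np.array([-np.sin(t),np.cos(t)]); print(d,((p-p0)*10).round(3),round((80-d)/90,3))
E
```

```text
27.2 [0.53171677 0.15110167 0.16251765] [-0.55841452 -0.04148951  0.60519129] [ 0.07  0.35 -0.56  1.84  0.22  1.01 -1.86]
80 [ 0.062 -0.153] 0.0
72 [ 0.078 -0.266] 0.089
64 [ 0.109 -0.376] 0.178
56 [ 0.156 -0.48 ] 0.267
48 [ 0.216 -0.577] 0.356
40 [ 0.29  -0.664] 0.444
32 [ 0.374 -0.741] 0.533
24 [ 0.469 -0.804] 0.622
16 [ 0.571 -0.854] 0.711
8 [ 0.68 -0.89] 0.8
0 [ 0.792 -0.909] 0.889
```

>>> apply_moves([
  [0.03,-0.08,0,0,0],
  [0.06,-0.15,0,0,0],
  [0.07,-0.21,0,0.045,0],
  [0.08,-0.27,0,0.09,0],
  [0.09,-0.32,0,0.13,0],
  [0.11,-0.38,0,0.18,0],
  [0.13,-0.43,0,0.22,0],
  [0.16,-0.48,0,0.27,0],
  [0.185,-0.53,0,0.31,0],
  [0.215,-0.58,0,0.36,0],
  [0.25,-0.62,0,0.4,0],
  [0.29,-0.665,0,0.44,0],
  [0.33,-0.705,0,0.49,0],
  [0.375,-0.74,0,0.53,0],
  [0.42,-0.775,0,0.58,0],
  [0.47,-0.805,0,0.62,0],
  [0.52,-0.83,0,0.67,0],
  [0.57,-0.855,0,0.71,0],
  [0.62,-0.875,0,0.755,0],
  [0.62,-0.875,0,0.755,0],
])

```text
t: 29.7
tool_pos: [0.5938, 0.0625, 0.162]
eef_rot: [0.0, 0.736, 0.677, 0.0]
ft_force: [0.0, -0.7, 1.3]
opening: 0.0003
gripper_force: 0.0
```

```bash
cat > k.py <<'E'
from h import *
import sys
s,w=knobw(sys.argv[1]); print(s['t'],s['tool_pos'],s['ft_force'],s['joint_positions'].round(2))
h=np.array([.6195,.1415])
for d in(24,16,8,4,0,-4):
    t=np.radians(-84-d); k=h+.08*np.array([np.cos(t),np.sin(t)]); print(d,k.round(4),wproj(s,[*k,.213])[0].round())
g=cv2.cvtColor(w,cv2.COLOR_RGB2HSV)
for r in range(236,284,6):
    m=(g[r,:,1]<60)&(g[r,:,2]>110); c=np.flatnonzero(m); runs=np.split(c,np.flatnonzero(np.diff(c)>1)+1); print(r,[(int(a[0]),int(a[-1])) for a in runs if len(a)>8 and 260<a[-1]<430])
E
python3 k.py m
```

```text
29.7 [0.59377906 0.06253281 0.16200244] [ 0.01175981 -0.67856763  1.3011589 ] [ 0.36  0.47 -0.75  1.73  0.36  1.08 -0.6 ]
24 [0.5948 0.0654] [285. 264.]
16 [0.6056 0.0627] [306. 267.]
8 [0.6167 0.0615] [328. 267.]
4 [0.6223 0.0615] [339. 266.]
0 [0.6279 0.0619] [350. 265.]
-4 [0.6334 0.0627] [361. 262.]
236 [(258, 305)]
242 [(194, 269), (275, 289)]
248 [(226, 265)]
254 [(224, 264)]
260 [(226, 262)]
266 []
272 []
278 []
```

```bash
python3 - <<'E'
import cv2
w=cv2.imread("pics/w_m.png"); g=cv2.cvtColor(w,cv2.COLOR_BGR2HSV)
for r in range(225,285,6): print(r," ".join("%d/%d"%(g[r,c,2],g[r,c,1]) for c in range(268,380,6)))
E
```

```text
225 133/81 127/60 185/19 249/5 253/2 253/3 168/17 179/16 183/14 244/7 253/2 253/2 253/2 239/9 179/17 175/17 249/6 251/5 251/8
231 167/21 246/7 252/3 253/3 253/2 253/2 172/13 177/13 180/13 248/6 253/3 251/4 251/3 237/9 179/16 176/16 248/6 251/6 252/6
237 251/4 252/3 252/3 253/2 254/2 253/3 110/16 110/16 108/14 253/4 253/2 253/3 251/4 228/17 174/18 175/17 251/4 249/6 252/10
243 87/108 78/131 237/14 170/39 75/139 113/65 105/17 109/14 109/12 122/15 253/1 253/3 252/3 193/18 173/18 171/19 249/7 246/11 238/25
249 75/150 74/145 64/28 68/116 72/159 73/150 103/17 110/16 111/16 106/17 181/17 176/19 170/17 164/17 168/18 171/18 165/19 169/29 172/36
255 74/141 75/139 43/42 60/132 74/141 76/144 102/20 174/15 180/14 173/15 152/13 176/17 174/18 176/17 175/17 171/19 169/18 166/29 169/36
261 73/147 75/146 41/19 51/125 74/141 73/143 162/16 175/15 176/14 171/15 161/16 170/18 174/18 173/19 174/18 168/18 168/18 167/26 174/35
267 74/148 74/145 38/27 52/123 74/148 73/150 108/52 173/15 169/14 173/15 171/12 174/18 171/18 170/18 170/20 172/19 165/20 164/25 172/31
273 74/148 73/143 37/21 50/122 74/141 72/145 71/151 167/14 172/13 171/16 179/17 172/15 171/15 172/15 175/22 168/20 166/18 166/23 169/30
279 58/114 59/125 39/7 50/112 60/119 59/121 59/117 190/17 186/15 129/20 130/18 128/14 123/17 124/14 124/19 118/22 112/16 109/19 108/19
```

The knob is against the finger's right side, with its centre at column 316, so about 12° remain. I'll go slowly toward the inner stop.

>>> apply_moves([
  [0.03,-0.007,0,0.025,0],
  [0.06,-0.015,0,0.05,0],
  [0.09,-0.022,0,0.075,0],
  [0.12,-0.027,0,0.1,0],
  [0.14,-0.03,0,0.12,0],
  [0.14,-0.03,0,0.12,0],
])

```text
t: 30.5
tool_pos: [0.6076, 0.0606, 0.162]
eef_rot: [-0.0, 0.668, 0.744, 0.0]
ft_force: [-0.3, -1.2, -0.1]
opening: 0.0003
gripper_force: 0.0
```

>>> apply_moves([
  [0.01,0,0,0.01,0],
  [0.015,0,0,0.01,0],
  [0.015,0,0,0.01,0],
])

```text
t: 30.88
tool_pos: [0.6088, 0.0605, 0.162]
eef_rot: [-0.0, 0.663, 0.749, 0.0]
ft_force: [-1.1, 0.3, 0.1]
opening: 0.0004
gripper_force: 0.3
```

>>> apply_moves([
  [0.01,0,0,0,0],
  [0.015,0,0,0,0],
  [0.015,0,0,0,0],
])

```text
t: 31.25
tool_pos: [0.6104, 0.0605, 0.162]
eef_rot: [0.0, 0.663, 0.749, 0.0]
ft_force: [0.1, -0.1, -0.5]
opening: 0.0008
gripper_force: 0.3
```

>>> apply_moves([
  [0.01,0,0,0,0],
  [0.015,0,0,0,0],
  [0.015,0,0,0,0],
])

```text
t: 31.62
tool_pos: [0.6111, 0.0605, 0.1619]
eef_rot: [-0.0, 0.662, 0.749, -0.001]
ft_force: [-5.7, -0.1, 2.5]
opening: 0.0002
gripper_force: 2.6
```

>>> apply_moves([
  [0.01,0,0,0,0],
  [0.015,0,0,0,0],
  [0.015,0,0,0,0],
])

```text
t: 32.0
tool_pos: [0.6111, 0.0604, 0.1619]
eef_rot: [-0.001, 0.662, 0.749, -0.002]
ft_force: [-10.4, -1.3, 6.1]
opening: 0.0003
gripper_force: 5.1
```

At the inner stop: 10 N with no motion, and the knob at x ≈ 0.627 as at the start. Retreat and check.

>>> apply_moves([
  [-0.06,0,0,0,0],
  [-0.15,0,0,0,0],
  [-0.15,0,0.5,0,0],
  [-0.15,0,1,0,0],
  [-0.15,0,1,0,0],
])

```text
t: 32.62
tool_pos: [0.6008, 0.0616, 0.2664]
eef_rot: [0.003, 0.663, 0.749, 0.003]
ft_force: [0.3, 0.3, -0.7]
opening: 0.0008
gripper_force: 0.0
```

>>> apply_moves([
  [0,0.5,0.3,-0.1,0],
  [0,1,0.5,-0.2,0],
  [0,1,0.5,-0.3,0],
  [0,1,0.5,-0.3,0],
])

```text
t: 33.12
tool_pos: [0.598, 0.1606, 0.3112]
eef_rot: [0.0, 0.818, 0.575, -0.0]
ft_force: [0.4, 0.7, -0.2]
opening: 0.0007
gripper_force: 0.0
```

>>> apply_moves([
  [-0.3,0.5,0,0,0],
  [-0.5,1,0,0,0],
  [-0.5,1,0,0,0],
])

```text
t: 33.5
tool_pos: [0.5455, 0.2643, 0.3116]
eef_rot: [-0.001, 0.816, 0.578, -0.0]
ft_force: [0.6, -0.2, 0.4]
opening: 0.0006
gripper_force: 0.0
```

```bash
python3 - <<'E'
from h import *
s=env.get_state(); print(s['t'],s['tool_pos'],s['ft_force'])
T={}
for n in("top","side"):
    i=cv2.cvtColor(env.get_image(n),cv2.COLOR_RGB2BGR); cv2.imwrite(f"pics/{n}z.png",i); a=cv2.imread(f"pics/{n}0.png")
    for nm,P in(("knob",[.627,.062,.213]),("oldcap",[.468,-.032,.143]),("newcap",[.4767,-.1225,.143]),("needle",[.633,.012,.18]),("bowl",[.637,-.063,.158])):
        u,v=proj(n,P)[0].round().astype(int); q=8 if nm!="bowl" else 22
        d=cv2.absdiff(cv2.GaussianBlur(i,(3,3),0)[v-q:v+q,u-q:u+q],cv2.GaussianBlur(a,(3,3),0)[v-q:v+q,u-q:u+q]).max(2); print(n,nm,(u,v),"mean diff",d.mean().round(1),"frac>30",(d>30).mean().round(2),"now",i[v,u])
h=proj("top",[.4767,-.1225,.143])[0]; i=cv2.imread("pics/topz.png"); x,y=h.round().astype(int)-10
m=(i[y:y+20,x:x+20].max(2)<60).astype(np.uint8); n_,l,st,c=cv2.connectedComponentsWithStats(m); k=1+st[1:,4].argmax(); cc=onz("top",c[k]+[x,y],.143); print(st[k],cc, np.degrees(np.arctan2(cc[1]+.063,cc[0]-.638)))
E
```

```text
33.5 [0.54549156 0.26430823 0.31158072] [ 0.59218526 -0.17979355  0.35723507]
top knob (np.int64(231), np.int64(180)) mean diff 53.0 frac>30 0.96 now [105 103 109]
top oldcap (np.int64(274), np.int64(251)) mean diff 55.4 frac>30 0.77 now [102 126 146]
top newcap (np.int64(312), np.int64(246)) mean diff 31.2 frac>30 0.5 now [55 58 64]
top needle (np.int64(254), np.int64(180)) mean diff 58.3 frac>30 0.95 now [61 61 65]
top bowl (np.int64(286), np.int64(179)) mean diff 6.5 frac>30 0.08 now [ 80 103 151]
side knob (np.int64(312), np.int64(200)) mean diff 10.5 frac>30 0.13 now [91 93 96]
side oldcap (np.int64(263), np.int64(183)) mean diff 25.8 frac>30 0.41 now [69 85 93]
side newcap (np.int64(232), np.int64(191)) mean diff 15.9 frac>30 0.18 now [49 50 47]
side needle (np.int64(294), np.int64(214)) mean diff 51.0 frac>30 0.85 now [56 55 58]
side bowl (np.int64(266), np.int64(226)) mean diff 9.6 frac>30 0.11 now [ 75  91 124]
[ 4  5  7  6 10] [ 0.48507577 -0.11530798  0.143     ] -161.11666523035694
```

The knob matches in the side view; elsewhere the robot's shadow confuses the colour differences. I'll do a brightness-independent match for the knob, needle and cap.

```bash
python3 - <<'E'
from h import *
for n,q in(("side",8),("top",8)):
    a=cv2.imread(f"pics/{n}0.png",0); z=cv2.imread(f"pics/{n}z.png",0)
    for nm,P,Q in(("knob",[.627,.062,.213],None),("needle",[.633,.012,.18],None),("bowl",[.637,-.063,.158],None),("cap",[.468,-.032,.143],[.4767,-.1225,.143])):
        u,v=proj(n,P)[0].round().astype(int); k=q if nm!="bowl" else 26
        t=a[v-k:v+k,u-k:u+k]; x,y=(proj(n,Q)[0].round().astype(int) if Q else (u,v)); S=k+7
        r=cv2.matchTemplate(z[y-S:y+S,x-S:x+S],t,cv2.TM_CCOEFF_NORMED); _,m,_,l=cv2.minMaxLoc(r); print(n,nm,round(m,2),"shift",l[0]-7,l[1]-7)
E
```

```text
side knob 0.8 shift 1 -1
side needle 0.81 shift 0 1
side bowl 0.79 shift 0 0
side cap 0.63 shift 2 0
top knob 0.94 shift 0 0
top needle 0.95 shift 0 0
top bowl 0.85 shift 0 0
top cap 0.78 shift -1 1
```

Knob, needle and bowl are back where they began, the cap stands at the new hole, and the robot is touching nothing. Handing in.

```bash
python3 -c "
from bench import env
print(env.close_job())"
```

```text
the job is handed in; nothing more can be done
None
```

The job is done and handed in, with the robot clear of everything: the needle arm went out to its stop, the wheel turned one hole anticlockwise with the plunger sprung up in the new hole, and the needle arm is back at its inner stop; my first knob push passed over the knob without touching it, and the first plunger press briefly reached 28 N at the bottom before I eased off.

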